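Snug down a filter housing cover crosswise

TASK

Tighten the blue cover of the filter housing with its four orange knobs so that it comes down evenly: turn the knobs clockwise, always going from one knob to the one diagonally opposite before the other pair, a first round bringing each to about half of its travel, and then a second round in the same crosswise order until every knob is fully home against its stop. Do not let the cover lean noticeably on the way, and leave the bottle, the cap and the spanner near it where they are.

Things in the scene. Friction and masses are not known exactly. Their poses are not given: they have to be found in the camera images.
- flange_centre (a point): Centre of the upper face of the fixed square aluminium flange (150 x 150 x 12 mm) of the filter housing, on a grey stand fixed to the table. z: the flange normal, up and 30 degrees from vertical towards the front of the stand (roughly the robot); x: uphill along the flange, away from the robot; y: level, left. Knobs open (0) / home: bar centres 46 / 38 mm above this face.
- cover_centre (a point): Centre of the top of the blue cover (146 x 146 x 10 mm; 11 mm high boss in the middle), 20 mm above the flange face with knobs open, 12 mm with all home. Sprung: yields if pushed. It leans 0.032 rad per rad of difference between two diagonally opposite knobs; the two diagonals' leans add at right angles, so two neighbours run ahead together lean it 1.4 times as much as one.
- drawer_unit: Fixed grey drawer unit between robot and stand: top at z = 0.204 m, x 0.265 to 0.505, y -0.08 to 0.18, shut. Behind the stand a fixed block of black bottles begins at x = 0.645, 0.283 m high.
- knob_upper_left_grip (a point): Centre of the orange grip bar of the upper left knob (seen from the robot), at x +55, y +55 mm in the flange's axes. Bar: 44 mm long (its x), 12 wide (y), 24 high (z = flange normal, outwards); white stripe at its +x end. Under it a steel hub 15 mm high, 27 across, on the cover. At joint 0 its x lies along the flange's x.
- knob_upper_left (a joint): Turn of the upper left knob (rad): 0 open, grows clockwise seen from outside (about minus the flange normal), hard stop at 1.6 = fully home; starts at 0 to 0.25. Goes down 5 mm per rad, stays where left, takes about 0.1 N m.
- knob_upper_right_grip (a point): Centre of the orange grip bar of the upper right knob (seen from the robot), at x +55, y -55 mm in the flange's axes. Bar: 44 mm long (its x), 12 wide (y), 24 high (z = flange normal, outwards); white stripe at its +x end. Under it a steel hub 15 mm high, 27 across, on the cover. At joint 0 its x lies along the flange's x.
- knob_upper_right (a joint): Turn of the upper right knob (rad): 0 open, grows clockwise seen from outside (about minus the flange normal), hard stop at 1.6 = fully home; starts at 0 to 0.25. Goes down 5 mm per rad, stays where left, takes about 0.1 N m.
- knob_lower_left_grip (a point): Centre of the orange grip bar of the lower left knob (seen from the robot), at x -55, y +55 mm in the flange's axes. Bar: 44 mm long (its x), 12 wide (y), 24 high (z = flange normal, outwards); white stripe at its +x end. Under it a steel hub 15 mm high, 27 across, on the cover. At joint 0 its x lies along the flange's x.
- knob_lower_left (a joint): Turn of the lower left knob (rad): 0 open, grows clockwise seen from outside (about minus the flange normal), hard stop at 1.6 = fully home; starts at 0 to 0.25. Goes down 5 mm per rad, stays where left, takes about 0.1 N m.
- knob_lower_right_grip (a point): Centre of the orange grip bar of the lower right knob (seen from the robot), at x -55, y -55 mm in the flange's axes. Bar: 44 mm long (its x), 12 wide (y), 24 high (z = flange normal, outwards); white stripe at its +x end. Under it a steel hub 15 mm high, 27 across, on the cover. At joint 0 its x lies along the flange's x.
- knob_lower_right (a joint): Turn of the lower right knob (rad): 0 open, grows clockwise seen from outside (about minus the flange normal), hard stop at 1.6 = fully home; starts at 0 to 0.25. Goes down 5 mm per rad, stays where left, takes about 0.1 N m.
- bottle_centre (a point): Half-way up the loose black bottle (58 mm across, 281 mm high) standing on the table just left of the stand. Leave it alone.
- cap_centre (a point): Centre of the loose black bottle cap (37 mm across, 26 mm high) on the table just right of the stand. Leave it alone.
- spanner_centre (a point): Middle of the loose steel spanner (111 x 180 mm over all, 8 mm thick) lying on top of the drawer unit in front of the stand. Leave it alone.

How it is judged:
At the end, for the whole second after the job is handed in: All four knobs fully home (each within 0.15 rad of its stop at 1.6) and the cover seated: its top within 13.5 mm of the flange face and level to the flange within 0.012 rad (value of joint each of knob_upper_left, knob_upper_right, knob_lower_left, knob_lower_right above 1.45 rad and angle between the z axis of cover_centre and the z axis of flange_centre, either way round below 0.012 rad and z of cover_centre in the frame of flange_centre below 0.0135 m); the robot touches nothing.
It fails at once if the cover leaned by more than 0.033 rad (1.9 degrees) to the flange (angle between the z axis of cover_centre and the z axis of flange_centre, either way round above 0.033 rad).
It fails at once if a knob was turned past 1.2 rad while another had not yet had its first round (below 0.5 rad) (value of joint any of knob_upper_left, knob_upper_right, knob_lower_left, knob_lower_right above 1.2 rad and value of joint any of knob_upper_left, knob_upper_right, knob_lower_left, knob_lower_right below 0.5 rad).
It fails at once if two neighbouring knobs were drawn down (both past 0.6 rad, or in the second round past 1.4) before either of the other two had followed (both still below 0.4, or 1.1) ((value of joint each of knob_upper_left, knob_upper_right above 0.6 rad and value of joint each of knob_lower_left, knob_lower_right below 0.4 rad) or (value of joint each of knob_lower_left, knob_lower_right above 0.6 rad and value of joint each of knob_upper_left, knob_upper_right below 0.4 rad) or (value of joint each of knob_upper_left, knob_lower_left above 0.6 rad and value of joint each of knob_upper_right, knob_lower_right below 0.4 rad) or (value of joint each of knob_upper_right, knob_lower_right above 0.6 rad and value of joint each of knob_upper_left, knob_lower_left below 0.4 rad) or (value of joint each of knob_upper_left, knob_upper_right above 1.4 rad and value of joint each of knob_lower_left, knob_lower_right below 1.1 rad) or (value of joint each of knob_lower_left, knob_lower_right above 1.4 rad and value of joint each of knob_upper_left, knob_upper_right below 1.1 rad) or (value of joint each of knob_upper_left, knob_lower_left above 1.4 rad and value of joint each of knob_upper_right, knob_lower_right below 1.1 rad) or (value of joint each of knob_upper_right, knob_lower_right above 1.4 rad and value of joint each of knob_upper_left, knob_lower_left below 1.1 rad)).
It fails at once if the bottle, cap or spanner was moved by more than 25 mm (distance of any of bottle_centre, cap_centre, spanner_centre from where it was at the start of the episode above 0.025 m).
It also fails if it takes over 72 s, if anything falls off the work surface, if the arm or the gripper's body presses on something with over 40 N, if the wrist force passes 120 N, or if a joint passes its speed limit or range.

ROBOT

A 6-joint arm with a two-finger parallel gripper is mounted at the origin on a cart in front of the work surface, level with it; the furniture and walls round the work are solid. World frame = base frame: x ahead of the robot, y to its left, z up, the work surface at z = 0. Lengths are in m, angles in rad, forces in N, time in s.
With the tool pointing down it reaches from about 0.225 to 0.875 m from the base axis. Payload 3.4 kg.
Tool frame: the origin (TCP) lies on the centre line of the jaws, within the pads' length; the fingertips stand 11 mm ahead of it and the grasp point (between the pads) lies 8 mm behind it; z points along the fingers, y is the line along which they close (so a half turn about z gives the same grasp; the last joint's range is limited). The gripper opens to 85 mm and grips with 20 to 120 N. Pads are 22 mm wide; open, the fingers measure 114 mm over their backs; the gripper's body (76 mm by 85 mm) begins 54 mm behind the grasp point. The pads swing forward as they close: fully open they stand 13 mm farther back than shut.
Start: joints at [1.003, 0.276, 1.505, -0, 1.361, -0.121], TCP at [0.248, 0.519, 0.211] pointing down, gripper open.
Joint ranges: [-2.89, 2.89], [-0.75, 2.08], [0.22, 2.7], [-1.18, 4.32], [0.11, 2.71], [-2.7, 2.7]. Speed limits (rad/s): [2.57, 2.57, 3.14, 3.14, 3.14, 3.14].

INTERFACE

Orientations are given as a unit quaternion [w, x, y, z].
In Python, from rig import manip, eyes, job gives the robot as it stands.
- The arm moves only by the tool drive_tool, never from a script. Its argument "rows" is a list of rows, each a list of 3 entries, a list of its own where there are three numbers: the turn, a rotation vector about the world's x, y, z in rad, then the shift along the world's x, y, z in cm, then the finger opening in cm, from 0 to 8.54. A call has 1 to 8 rows; each row shifts and turns the commanded pose from where the row before left it; what a row does not reach is not made up. A row lasts 1/8 s, in which the tool goes at most 62.5 mm and 10.7 degrees, less where a joint would pass 70% of its speed; a pose out of reach is approached as far as the arm can. A call is refused whole if a number of a shift passes 6.25 or a number of a turn 0.188, either way. A call with a gripper value outside its range is refused whole. The fingers move at their own pace and stop on an object; "force" is the grip in N (left out, the last holds). Time passes only in rows, so rows that do not move let the fingers close. It gives the time, the measured TCP pose, the force, the opening and the grip force at its end, in the units of the state.
- manip.get_state(): the state, without advancing time (a new reading comes with each control period).
- eyes.get_image(name): name is "scene" or "side" or "wrist"; returns the picture (384x512x3 uint8, red, green, blue); there is no depth.
- eyes.get_calibration(name): a dict with "camera_matrix" (3x3 intrinsics, pixels), "view" (4x4, takes a point from world to camera coordinates). Camera axes: x right, y up, looking along -z (the intrinsics and any distortion apply to the point x, -y, -z); pixel columns grow to the right and rows downward; lengths in m; the calibration is good to about 2 mm. The wrist camera is an equidistant fisheye: a pixel r from the principal point sees the ray r / f radians off the axis. A picture is of the moment at which its call begins: read the wrist's pose just before it. get_calibration takes no time and is no camera call; for the wrist camera it gives the pose at the moment of the call.
- job.sign_off(): hands the job in; it is judged then, once.
The state is a dict: "clock": time; "qpos": joint angles; "qd": joint speeds; "effort": joint torques, N m; "position": TCP position; "ee_rot": TCP orientation; "contact_force": force on the tool from outside, world axes, zero at the start; "moment": the same for the moment, N m; "width": finger opening in m; "gripper_force": force on a finger pad.
Only numpy, scipy, OpenCV 4.12 (cv2) and the standard library are available. Lean on these libraries where they do the work, as an engineer would, in place of code of your own. Each camera call takes 0.05 s, during which the arm holds its last target. There are 200 camera calls.

## Working session

There is one attempt and no reset: what is moved stays moved. The work goes in short steps, Python scripts to look and compute and a tool call to move; the robot and the scene stay as the last step left them, time stands still between calls to the robot, and variables do not carry over. Pictures are saved under pics/ and viewed, at most 10 in all, crops included, and the job is handed in when it is done.

Besides the shell and the picture viewer there is one more tool, called after ">>>" as a command line: name --argument value ..., lists and objects as JSON in quotes. drive_tool: Moves the arm, as the interface text tells. Its arguments: {"type":"object","properties":{"rows":{"type":"array"},"force":{"type":"number"}},"required":["rows"]}

```bash
ls; mkdir -p pics
python3 - <<'E'
from rig import manip,eyes,job
import cv2,numpy as np
s=manip.get_state();print(s)
ims=[]
for n in ("scene","side"):
    im=eyes.get_image(n);cv2.imwrite(f"pics/{n}0.png",im[:,:,::-1]);ims.append(im)
    c=eyes.get_calibration(n);print(n,np.round(c["camera_matrix"],1).tolist(),np.round(c["view"],3).tolist())
E
```

```text
pics
{'clock': 0.0, 'qpos': array([ 1.00298350e+00,  2.76606879e-01,  1.50617494e+00, -2.60932331e-05,
        1.36070645e+00, -1.20988694e-01]), 'qd': array([-7.81186453e-05,  1.25782914e-03, -2.24977149e-03, -5.18818170e-04,
        1.09548087e-03, -5.07522865e-04]), 'effort': array([ 9.24512788e-04, -4.16763318e+01, -2.45801586e+01, -2.98308332e-04,
        1.10727726e-02,  5.62371270e-06]), 'position': array([0.24814767, 0.51804356, 0.21021633]), 'ee_rot': array([-3.08003006e-04,  2.21555409e-01,  9.75147323e-01, -8.96458231e-04]), 'contact_force': array([0.69448903, 0.01393246, 0.05196662]), 'moment': array([-0.00453664,  0.0077078 , -0.0503149 ]), 'gripper_force': 0.0, 'width': 0.0853104693259493}
scene [[404.0, 0.0, 255.5], [0.0, 404.0, 192.6], [0.0, 0.0, 1.0]] [[0.757, -0.653, 0.001, -0.318], [0.338, 0.393, 0.855, -0.363], [-0.559, -0.647, 0.518, -0.63], [0.0, 0.0, 0.0, 1.0]]
side [[348.8, 0.0, 255.5], [0.0, 348.8, 189.8], [0.0, 0.0, 1.0]] [[0.951, -0.31, 0.008, -0.471], [0.139, 0.451, 0.882, -0.272], [-0.277, -0.837, 0.472, -0.745], [0.0, 0.0, 0.0, 1.0]]
```

View pics/scene0.png

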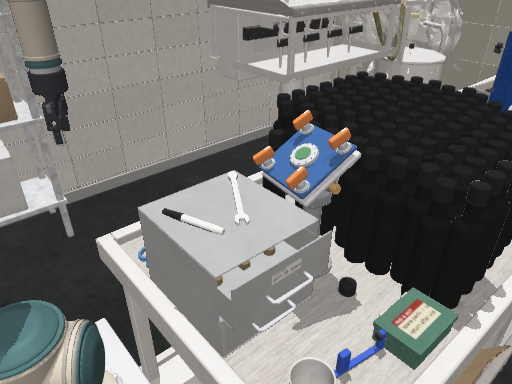

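View pics/side0.png

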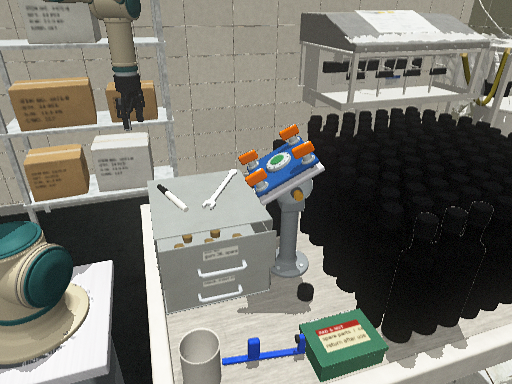

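Scene and side both show the tilted blue cover with orange bars. In the scene they are at about LL (265,157), UL (303,121), UR (341,139) and LR (297,178). In the side view they are at (248,157), (289,133), (312,146) and (257,177). Next I fit the flange pose from these.

```bash
cat > h.py <<'E'
import cv2,numpy as np
from scipy.optimize import least_squares
from scipy.spatial.transform import Rotation as Ro
from rig import manip,eyes,job
K={'UL':(1,1),'UR':(1,-1),'LL':(-1,1),'LR':(-1,-1)}
def orange(im):
    h=cv2.cvtColor(im,cv2.COLOR_RGB2HSV)
    return cv2.inRange(h,(5,150,100),(18,255,255))
def blobs(im,amin=60):
    n,l,st,c=cv2.connectedComponentsWithStats(orange(im))
    return [(c[i],st[i,4],l==i) for i in range(1,n) if st[i,4]>amin]
def proj(c,P,fish=False):
    p=np.atleast_2d(P)@c['view'][:3,:3].T+c['view'][:3,3]
    p=p*[1,-1,-1]
    M=c['camera_matrix']
    if fish:
        r=np.hypot(p[:,0],p[:,1])+1e-12;t=np.arctan2(r,p[:,2])
        a=np.stack([p[:,0]/r*t,p[:,1]/r*t],1)
    else: a=p[:,:2]/p[:,2:]
    return a*[M[0,0],M[1,1]]+M[:2,2]
def RF(yaw,tilt=np.pi/6):
    return (Ro.from_euler('z',yaw)*Ro.from_euler('y',-tilt)).as_matrix()  # cols x,y,z of flange
E
python3 - <<'E'
from h import *
g={'scene':dict(LL=(265,157),UL=(303,121),UR=(341,139),LR=(297,178)),'side':dict(LL=(248,157),UL=(289,133),UR=(312,146),LR=(257,177))}
obs=[]
for n in g:
    c=eyes.get_calibration(n);b=blobs(cv2.imread(f'pics/{n}0.png')[:,:,::-1],30)
    for k,p in g[n].items():
        bb=min(b,key=lambda x:np.hypot(*(x[0]-p)));obs.append((c,k,bb[0]));print(n,k,bb[0].round(1),bb[1])
def f(v):
    R=RF(v[3]);return np.concatenate([(proj(c,v[:3]+R@[.055*K[k][0],.055*K[k][1],.0455])[0]-p) for c,k,p in obs])
s=least_squares(f,[.58,.05,.3,0],loss='soft_l1');print(s.x,f(s.x).round(1))
R=RF(s.x[3]);print(R.round(3))
for k in K: print(k,(s.x[:3]+R@[.055*K[k][0],.055*K[k][1],.0455]).round(4))
E
```

```text
scene LL [262.9 155.4] 216
scene UL [302.1 119.9] 210
scene UR [339.2 138.4] 247
scene LR [296.2 178. ] 245
side LL [247.9 156.7] 165
side UL [288.7 132. ] 180
side UR [302.6 149.5] 235
side LR [255.6 177.1] 218
[ 0.55812916  0.00321442  0.27142302 -0.14722228] [-0.3  0.4  0.1  0.4 -0.   0.5 -0.1  0.6 -0.1 -0.6  0.4 -0.7  0.3 -0.6
  0.1 -0.3]
[[ 0.857  0.147 -0.495]
 [-0.127  0.989  0.073]
 [ 0.5    0.     0.866]]
UL [0.5908 0.054  0.3383]
UR [ 0.5747 -0.0548  0.3383]
LL [0.4966 0.0679 0.2833]
LR [ 0.4804 -0.0409  0.2833]
```

```bash
cat >> h.py <<'E'
C=np.array([.5581,.0032,.2714]);YAW=-.1472
def tool(th,k=None,h=.0,off=(0,0)):
    """target tool pose: knob k turned th, TCP h m along normal above the bar centre (k None: above flange centre)"""
    R=RF(YAW);Rk=R@Ro.from_rotvec([0,0,-th]).as_matrix()
    p=np.array([off[0],off[1],h])
    if k: p=p+[.055*K[k][0],.055*K[k][1],.046-.005*th]
    return C+R@p,np.stack([-Rk[:,0],Rk[:,1],-Rk[:,2]],1)
def delta(P,Rt,ref=None):
    s=manip.get_state();q=s['ee_rot'];Rc=Ro.from_quat([q[1],q[2],q[3],q[0]])
    p0=s['position']
    print('cm',((P-p0)*100).round(2),'rot',(Ro.from_matrix(Rt)*Rc.inv()).as_rotvec().round(3))
E
python3 -c "
from h import *
delta(*tool(0,None,.2))"
```

```text
cm [ 21.1  -50.03  23.43] rot [-0.152 -0.503  0.293]
```

>>> drive_tool --rows '[[[0,0,0],[0,0,5.9],4.0],[[0,0,0],[0,0,5.9],4.0],[[0,0,0],[0,0,5.9],4.0],[[0,0,0],[0,0,5.7],4.0],[[-0.017,-0.056,0.0325],[2.3,-5.5,0],4.0],[[-0.017,-0.056,0.0325],[2.3,-5.5,0],4.0],[[-0.017,-0.056,0.0325],[2.3,-5.5,0],4.0],[[-0.017,-0.056,0.0325],[2.3,-5.5,0],4.0]]'

```text
clock: 1.1
position: [0.3409, 0.2969, 0.4448]
ee_rot: [0.117, 0.155, 0.981, -0.009]
contact_force: [0.9, 0.9, 0.2]
width: 0.0398
gripper_force: 0.0
```

>>> drive_tool --rows '[[[-0.017,-0.056,0.0325],[2.3,-5.5,0],4.0],[[-0.017,-0.056,0.0325],[2.3,-5.5,0],4.0],[[-0.017,-0.056,0.0325],[2.3,-5.5,0],4.0],[[-0.017,-0.056,0.0325],[2.3,-5.5,0],4.0],[[-0.017,-0.056,0.0325],[2.3,-5.5,0],4.0],[[0,0,0],[0,0,0],4.0],[[0,0,0],[0,0,0],4.0]]'

```text
clock: 1.98
position: [0.4551, 0.0232, 0.4447]
ee_rot: [0.258, 0.072, 0.963, -0.018]
contact_force: [0.3, 0.3, -0.7]
width: 0.0395
gripper_force: 0.0
```

Run:
```python
from h import *
delta(*tool(0,None,.2)); print(manip.get_state()['qpos'].round(2),manip.get_state()['clock'])
c=eyes.get_calibration('wrist');im=eyes.get_image('wrist');cv2.imwrite('pics/w1.png',im[:,:,::-1])
print(c['camera_matrix'].round(1).tolist(),np.round(c['view'],3).tolist())
for b in blobs(im): print(b[0].round(1),b[1])
for k in K: print(k,proj(c,tool(0.1,k,0)[0],True).round(1))
```

```text
cm [ 0.41 -0.53 -0.01] rot [-0.002  0.     0.002]
[-0.07 -0.26  1.61 -0.04  1.27 -1.49] 1.975
[[297.3, 0.0, 255.2], [0.0, 297.3, 189.5], [0.0, 0.0, 1.0]] [[0.148, 0.989, 0.001, -0.09], [-0.697, 0.105, -0.709, 0.61], [-0.701, 0.104, 0.705, -0.171], [0.0, 0.0, 0.0, 1.0]]
[203.7 123.8] 408
[305.7 123.4] 415
[209.  213.1] 217
[303.5 213.5] 254
UL [[299.1 221. ]]
UR [[204.5 221.1]]
LL [[302.3 125. ]]
LR [[200.5 125.4]]
```

View pics/w1.png

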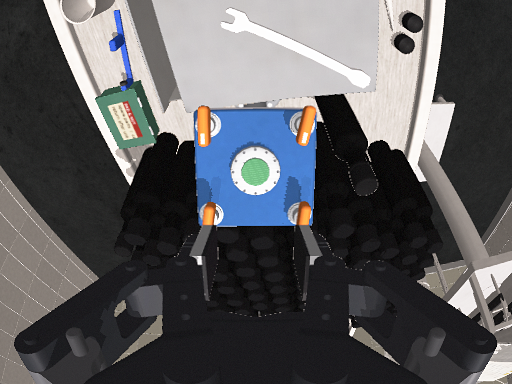

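The wrist view shows the cover from above, with uphill at the bottom. The knobs are at LR (204,124), LL (306,123), UR (209,213) and UL (303,213); the fingers partly hide the upper two. I'll back off a little to see all four.

>>> drive_tool --rows '[[[0,0,0],[-2.8,0.5,0],4.0],[[0,0,0],[-2.8,0.5,0],4.0],[[0,0,0],[0,0,0],4.0],[[0,0,0],[0,0,0],4.0]]'

```text
clock: 2.52
position: [0.3999, 0.0352, 0.4454]
ee_rot: [0.259, 0.069, 0.963, -0.018]
contact_force: [0.1, 0.2, -0.5]
width: 0.0402
gripper_force: 0.0
```

```bash
cat >> h.py <<'E'
def boxmask(c,Cf,yaw,k,th,shape,fish,ss=4,stripe=.004):
    R=RF(yaw);Rk=R@Ro.from_rotvec([0,0,-th]).as_matrix()
    ctr=Cf+R@[.055*K[k][0],.055*K[k][1],.046-.005*th]
    P=np.array([[x,y,z] for x in (-.022,.022-stripe) for y in (-.006,.006) for z in (-.012,.012)])
    p=proj(c,ctr+P@Rk.T,fish)
    h=cv2.convexHull(((p+.5)*ss).astype(np.float32)).astype(np.int32)
    m=np.zeros((shape[0]*ss,shape[1]*ss),np.uint8);cv2.fillConvexPoly(m,h,1)
    return cv2.resize(m.astype(np.float32),shape[::-1],interpolation=cv2.INTER_AREA)
def fitknobs(c,im,ks,fish=True,fitshift=True,x0=None):
    from scipy.optimize import minimize
    m=(orange(im)>0).astype(np.float32)
    R=RF(YAW);reg=np.zeros_like(m)
    for k in ks:
        u,v=proj(c,tool(.1,k)[0],fish)[0];cv2.circle(reg,(int(u),int(v)),38,1,-1)
    m=m*reg
    def cost(v):
        q=np.zeros_like(m)
        for k,t in zip(ks,v[2:]): q=np.maximum(q,boxmask(c,C+R@np.array([v[0],v[1],0])/100,YAW,k,t,m.shape,fish))
        return np.abs(q-m).sum()
    x0=np.r_[0,0,[.12]*len(ks)] if x0 is None else np.array(x0,float)
    sim=np.vstack([x0]+[x0+d for d in np.diag([.3,.3]+[.2]*len(ks))])
    r=minimize(cost,x0,method='Nelder-Mead',options=dict(initial_simplex=sim,maxfev=400))
    return r.x.round(3),round(float(r.fun)),float(m.sum())
E
python3 - <<'E'
from h import *
c=eyes.get_calibration('wrist');im=eyes.get_image('wrist');cv2.imwrite('pics/w2.png',im[:,:,::-1])
for b in blobs(im): print(b[0].round(1),b[1])
for k in K: print(k,proj(c,tool(0.1,k,0)[0],True).round(1))
print(list(K),fitknobs(c,im,list(K)))
for n in('scene','side'):
  print(n,fitknobs(eyes.get_calibration(n),cv2.imread(f'pics/{n}0.png')[:,:,::-1],list(K),False))
a=cv2.resize(im[80:280,150:370,::-1],None,fx=2.7,fy=2.7,interpolation=cv2.INTER_CUBIC);cv2.imwrite('pics/w2c.png',a)
E
```

```text
[205.6 162.6] 340
[297.4 162. ] 339
[290.6 247.7] 132
UL [[290.5 247.3]]
UR [[206.6 246.9]]
LL [[294.1 164.1]]
LR [[202.5 163.9]]
['UL', 'UR', 'LL', 'LR'] (array([ 0.176,  0.309, -0.073,  0.32 ,  0.174,  0.029]), 886, 813.0)
scene (array([ 0.399,  0.119,  0.068, -0.002,  0.104,  0.182]), 319, 918.0)
side (array([ 0.156, -0.02 ,  0.151,  0.251,  0.07 ,  0.222]), 222, 798.0)
```

View pics/w2c.png

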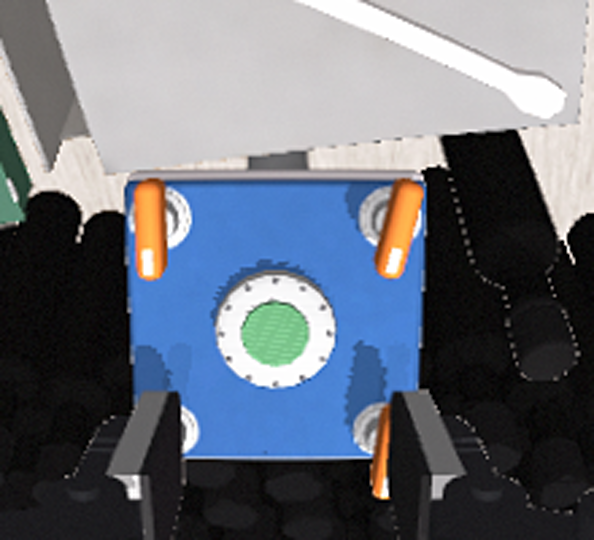

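The crop shows LL (390,230) turned about 0.2 rad and LR (150,230) near 0; the upper pair is behind the fingers. I'll refit with the lower pair only, then move uphill to see the upper ones.

>>> drive_tool --rows '[[[0,0,0],[4,-0.7,2],4.0],[[0,0,0],[4,-0.7,2],4.0],[[0,0,0],[3,-0.6,2],4.0],[[0,0,0],[0,0,0],4.0],[[0,0,0],[0,0,0],4.0]]'

```text
clock: 3.2
position: [0.5095, 0.0138, 0.5038]
ee_rot: [0.257, 0.071, 0.964, -0.018]
contact_force: [-0.6, -0.3, -0.3]
width: 0.0395
gripper_force: 0.0
```

Run:
```python
from h import *
c=eyes.get_calibration('wrist');im=eyes.get_image('wrist');cv2.imwrite('pics/w3.png',im[:,:,::-1])
for b in blobs(im): print(b[0].round(1),b[1])
for k in K: print(k,proj(c,tool(0.1,k,0)[0],True).round(1))
print(list(K),fitknobs(c,im,list(K)))
print(fitknobs(c,im,['LL','LR']))
```

```text
[207.9  57.5] 362
[304.   57.4] 338
[209.5 151. ] 346
[302.8 151.2] 363
UL [[299.6 152.2]]
UR [[205.9 152.1]]
LL [[300.7  58.6]]
LR [[204.8  58.7]]
['UL', 'UR', 'LL', 'LR'] (array([ 0.24 ,  0.302,  0.038,  0.184,  0.299, -0.046]), 572, 1409.0)
(array([ 0.283,  0.288,  0.266, -0.023]), 277, 700.0)
```

Run:
```python
from h import *
im=cv2.imread('pics/w3.png')[:,:,::-1]
c=eyes.get_calibration('wrist')
a=cv2.resize(im[20:190,160:350,::-1],None,fx=3.5,fy=3.5,interpolation=cv2.INTER_CUBIC)
R=RF(YAW)
for col,cc,ths in (((0,255,0),C,[.1]*4),((255,0,255),C+R@[.0024,.003,0],[.04,.18,.30,-.05])):
  for k,th in zip(K,ths):
    Rk=R@Ro.from_rotvec([0,0,-th]).as_matrix();P=cc+R@[.055*K[k][0],.055*K[k][1],.058-.005*th]+np.array([[s*.022,t*.006,0] for s,t in((-1,-1),(1,-1),(1,1),(-1,1))])@Rk.T
    p=((proj(c,P,True)-[160,20]+.5)*3.5).astype(int);cv2.polylines(a,[p],True,col,1)
cv2.imwrite('pics/w3c.png',a)
```

```text
(no output)
```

View pics/w3c.png

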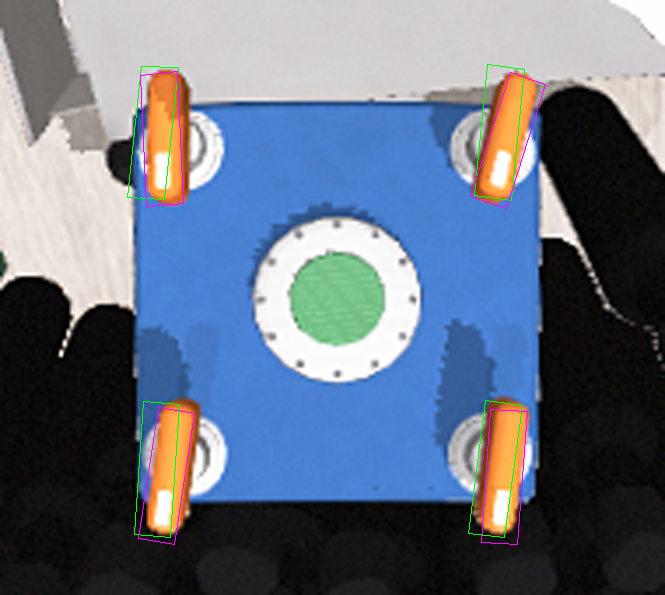

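The overlay fits all four bars. Angles are about UL 0.05, UR 0.18, LL 0.27, LR 0, with a small offset of about 1–3 mm. I'll take part of that offset and go above UL.

```bash
cat >> h.py <<'E'
C=C+RF(YAW)@[.001,.002,0]
N=RF(YAW)[:,2]
E
python3 -c "
from h import *
delta(*tool(.05,'UL',.05));a=tool(.05,'UL',.05)[0];print((tool(.05,'UL',.004)[0]-a)*100, N)
t=tool(0,'UL')[0]
for k in K: print(k,((tool(0,k)[0]-t)*100).round(2))"
```

```text
cm [  5.81   4.56 -12.17] rot [ 0.023 -0.004 -0.044]
[ 2.27512694 -0.33733868 -3.98371686] [-0.49459281  0.0733345   0.8660254 ]
UL [0. 0. 0.]
UR [ -1.61 -10.88   0.  ]
LL [-9.42  1.4  -5.5 ]
LR [-11.04  -9.48  -5.5 ]
```

>>> drive_tool --rows '[[[0.008,-0.001,-0.015],[1.94,1.52,-4.06],4.0],[[0.008,-0.001,-0.015],[1.94,1.52,-4.06],4.0],[[0.008,-0.001,-0.015],[1.94,1.52,-4.06],4.0],[[0,0,0],[0,0,0],4.0],[[0,0,0],[0,0,0],4.0]]' --force 40

```text
clock: 3.88
position: [0.5675, 0.0591, 0.3851]
ee_rot: [0.26, 0.096, 0.961, -0.013]
contact_force: [0.4, -0.8, -0.3]
width: 0.0401
gripper_force: 0.0
```

Run:
```python
from h import *
delta(*tool(.05,'UL',.004))
im=eyes.get_image('wrist');cv2.imwrite('pics/w4.png',cv2.resize(im[:,:,::-1][60:330,120:400],None,fx=2,fy=2))
print(manip.get_state()['contact_force'].round(1),manip.get_state()['moment'].round(2))
```

```text
cm [ 2.23 -0.3  -4.26] rot [0.    0.003 0.001]
[ 0.1 -0.1  0.1] [ 0.09  0.24 -0.04]
```

View pics/w4.png

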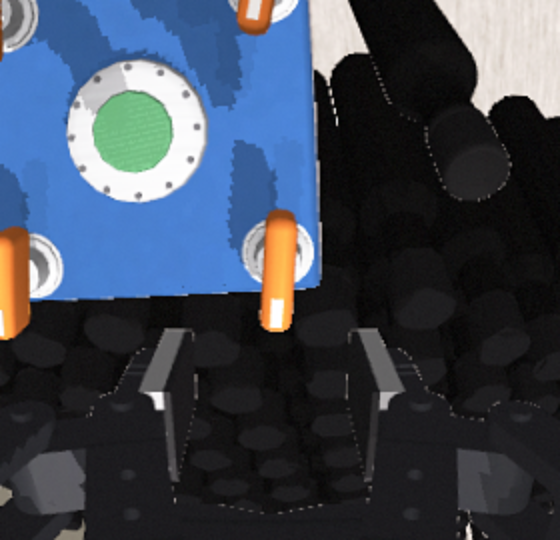

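UL bar sits centred between the open fingers (column 278, fingers centred near 273). Descending and gripping.

>>> drive_tool --rows '[[[0,0,0],[0.74,-0.1,-1.42],4.0],[[0,0,0],[0.74,-0.1,-1.42],4.0],[[0,0,0],[0.74,-0.1,-1.42],4.0],[[0,0,0],[0,0,0],4.0],[[0,0,0],[0,0,0],3.0]]'

```text
clock: 4.55
position: [0.5901, 0.0561, 0.3407]
ee_rot: [0.259, 0.096, 0.961, -0.013]
contact_force: [-0.0, 0.3, -0.3]
width: 0.0295
gripper_force: 0.0
```

>>> drive_tool --rows '[[[0,0,0],[0,0,0],0],[[0,0,0],[0,0,0],0],[[0,0,0],[0,0,0],0],[[0,0,0],[0,0,0],0]]'

```text
clock: 5.05
position: [0.5898, 0.0562, 0.3409]
ee_rot: [0.259, 0.096, 0.961, -0.013]
contact_force: [-0.2, 0.2, 0.9]
width: -0.0
gripper_force: 0.0
```

```bash
cat >> h.py <<'E'
def rep(k):
    s=manip.get_state();q=s['ee_rot'];Rt=Ro.from_quat([q[1],q[2],q[3],q[0]]).as_matrix();R=RF(YAW)
    y=R.T@Rt[:,1];zt=R.T@Rt[:,2]
    p=R.T@(s['position']-C)-[.055*K[k][0],.055*K[k][1],.046]
    th=np.arctan2(y[0],y[1]);print('th %.3f'%th,'tcp rel open bar mm',(p*1000).round(1),'h over bar %.1f'%(1000*p[2]+5*th),'tilt',zt[:2].round(3),'F fl',(R.T@s['contact_force']).round(1),'M',(R.T@s['moment']).round(2),'w %.4f g %.1f t %.2f'%(s['width'],s['gripper_force'],s['clock']),s['qpos'].round(2))
E
python3 -c "
from h import *
rep('UL')"
```

```text
th 0.052 tcp rel open bar mm [-0.8  0.1  2.4] h over bar 2.6 tilt [ 0.001 -0.   ] F fl [0.2 0.1 0.9] M [ 0.01  0.2  -0.05] w -0.0000 g 0.0 t 5.05 [ 0.04 -0.02  1.67 -0.11  0.98 -1.3 ]
```

The fingers closed on nothing, so I'll look.

Run:
```python
from h import *
a=eyes.get_image('wrist')[60:330,120:400];b=eyes.get_image('side')[90:225,210:350];c=eyes.get_image('scene')[80:215,230:370]
cv2.imwrite('pics/side5.png',b[:,:,::-1]);
o=np.hstack([cv2.resize(a,(396,382)),np.vstack([cv2.resize(x,(198*2,191*2),interpolation=cv2.INTER_CUBIC) for x in (b,)]) ])
cv2.imwrite('pics/w5.png',o[:,:,::-1])
```

```text
(no output)
```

View pics/w5.png

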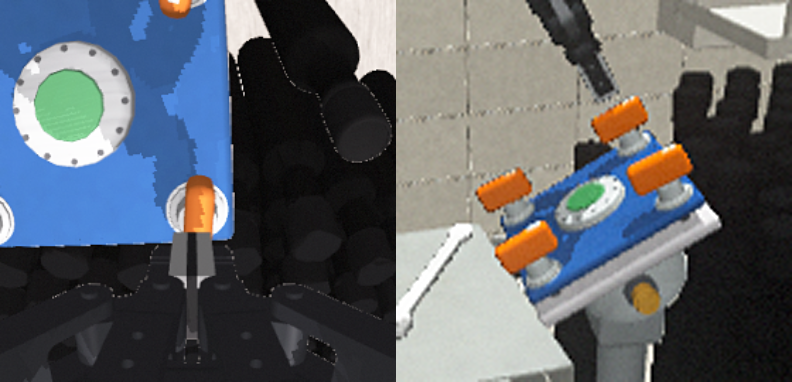

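Run:
```python
from h import *
s=manip.get_state();P=s['position']
for n in('side','scene'):
    c=eyes.get_calibration(n);print(n,'tip',proj(c,P-N*.011),'tcp',proj(c,P),'bar',proj(c,tool(.05,'UL')[0]),'bartop',proj(c,tool(.05,'UL',.012)[0]))
c=eyes.get_calibration('wrist')
print('wrist tip',proj(c,P-N*.011,True),'bar',proj(c,tool(.05,'UL',0)[0],True),'bartop',proj(c,tool(.05,'UL',.012)[0],True))
im=eyes.get_image('scene');cv2.imwrite('pics/sc5.png',cv2.resize(im[60:200,220:380,::-1],None,fx=4,fy=4,interpolation=cv2.INTER_CUBIC))
# wrist-only fit of z from spacing: use w3 blob spacing
```

```text
side tip [[290.46394321 133.92671695]] tcp [[288.35076738 130.03821001]] bar [[289.17610028 130.74837021]] bartop [[286.84746041 126.45743503]]
scene tip [[302.90013184 122.91813129]] tcp [[301.04741498 119.0186674 ]] bar [[301.80610926 119.65832433]] bartop [[299.75819235 115.33844468]]
wrist tip [[256.18622694 217.95103751]] bar [[256.14600547 224.29242568]] bartop [[256.19550049 232.24237846]]
```

View pics/sc5.png

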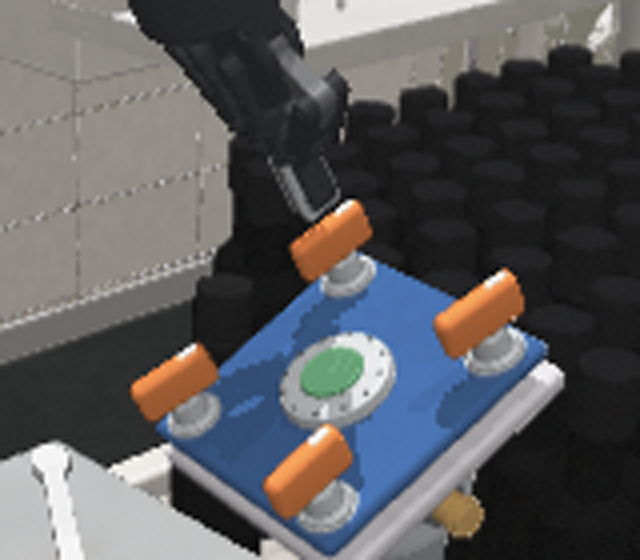

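In both views the closed fingertips end just above the UL bar's top, at scene crop (318,218) and side crop (605,100). They stand farther back than I assumed. I'll probe down gently with the fingers closed to find the bar top.

>>> drive_tool --rows '[[[0,0,0],[0.1,-0.015,-0.175],0],[[0,0,0],[0,0,0],0]]'

```text
clock: 5.5
position: [0.5908, 0.056, 0.3386]
ee_rot: [0.259, 0.096, 0.961, -0.013]
contact_force: [0.0, 0.3, 0.1]
width: -0.0002
gripper_force: 0.0
```

>>> drive_tool --rows '[[[0,0,0],[0.05,-0.007,-0.087],0],[[0,0,0],[0,0,0],0]]'

```text
clock: 5.75
position: [0.5913, 0.0559, 0.338]
ee_rot: [0.259, 0.096, 0.961, -0.013]
contact_force: [0.8, 0.1, 0.1]
width: -0.0005
gripper_force: 0.0
```

```bash
python3 -c "
from h import *
rep('UL')"
```

```text
th 0.052 tcp rel open bar mm [-0.9  0.1 -0.9] h over bar -0.7 tilt [ 0. -0.] F fl [ 0.7  0.3 -0.3] M [0.02 0.22 0.03] w -0.0005 g 0.0 t 5.75 [ 0.04 -0.02  1.67 -0.11  0.97 -1.3 ]
```

>>> drive_tool --rows '[[[0,0,0],[0.05,-0.007,-0.087],0],[[0,0,0],[0,0,0],0]]'

```text
clock: 6.0
position: [0.5918, 0.0559, 0.3371]
ee_rot: [0.259, 0.096, 0.961, -0.013]
contact_force: [0.3, -0.5, 0.0]
width: 0.0001
gripper_force: 0.0
```

>>> drive_tool --rows '[[[0,0,0],[0.05,-0.007,-0.087],0],[[0,0,0],[0,0,0],0]]'

```text
clock: 6.25
position: [0.5924, 0.0558, 0.3363]
ee_rot: [0.259, 0.096, 0.961, -0.013]
contact_force: [-0.2, -1.0, 0.8]
width: 0.0003
gripper_force: 0.0
```

Run:
```python
from h import *
rep('UL')
b=eyes.get_image('side')[100:160,250:325];c=eyes.get_image('scene')[85:145,265:340]
o=np.hstack([cv2.resize(x,(390,312),interpolation=cv2.INTER_CUBIC) for x in (b,c)])
cv2.imwrite('pics/p6.png',o[:,:,::-1])
```

```text
th 0.051 tcp rel open bar mm [-0.9  0.1 -2.9] h over bar -2.7 tilt [ 0. -0.] F fl [ 0.4 -1.   0.7] M [ 0.02  0.2  -0.05] w 0.0003 g 0.0 t 6.25 [ 0.04 -0.01  1.67 -0.11  0.97 -1.3 ]
```

View pics/p6.png

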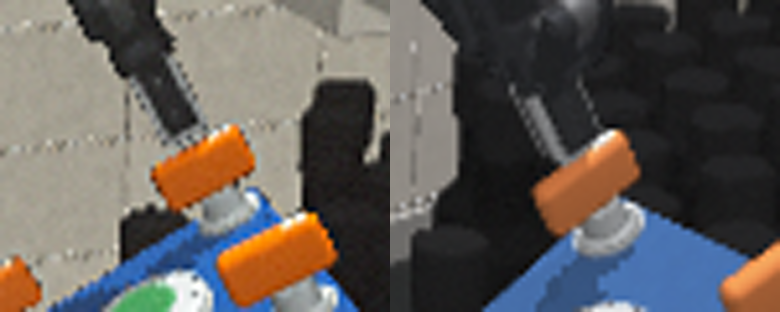

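The fingers (now near scene zoom (575,155)) still seem to end at the bar's top edge, with no contact. I'll check the real fingertip depth against the wrist view from the hover, where the inner tip edges were at columns 215 and 295, row 226, with a 40 mm opening.

Run:
```python
from h import *
s=manip.get_state();q=s['ee_rot'];Rt=Ro.from_quat([q[1],q[2],q[3],q[0]]).as_matrix()
c=eyes.get_calibration('wrist')
V=c['view'];cam=-V[:3,:3].T@V[:3,3];print('cam in tool mm',(Rt.T@(cam-s['position'])*1000).round(1),'axis',(Rt.T@-V[2,:3]).round(3))
for x in (0,.011):
  for z in (-.03,-.015,0,.011):
    P=s['position']+np.array([[x,-.02,z],[x,.02,z]])@Rt.T;print(x,z,proj(c,P,True).round(1).tolist())
print('bar corners now',)
R=RF(YAW)
for x in(-22,22): print(x,proj(c,tool(.05,'UL',.012,)[0]+R@[x/1000,0,0],True).round(1))
b=blobs(eyes.get_image('wrist'),40)
for bb in b:
  ys,xs=np.nonzero(bb[2]);print(bb[0].round(1),bb[1],xs.min(),xs.max(),ys.min(),ys.max())
for n in('side','scene'):
  for bb in blobs(eyes.get_image(n),40):
    if n=='side' or 1: print(n,bb[0].round(1),bb[1])
```

```text
cam in tool mm [  65.7   -0.6 -163.2] axis [-0.262  0.     0.965]
0 -0.03 [[216.3, 246.6], [296.4, 246.6]]
0 -0.015 [[219.6, 234.5], [292.9, 234.6]]
0 0 [[222.5, 224.3], [289.9, 224.4]]
0 0.011 [[224.3, 217.8], [288.0, 217.9]]
0.011 -0.03 [[215.3, 226.3], [297.5, 226.3]]
0.011 -0.015 [[218.8, 215.7], [293.8, 215.7]]
0.011 0 [[221.8, 206.8], [290.6, 206.8]]
0.011 0.011 [[223.7, 201.1], [288.6, 201.2]]
bar corners now
-22 [[254.1 197.4]]
22 [[258.1 270.5]]
[248.4  32.2] 1444 232 265 0 71
[70.4 59.4] 1872 55 85 25 95
[260.6 205.9] 739 250 271 186 228
[ 93.1 226.8] 1453 77 107 196 265
side [288.6 132. ] 181
side [302.6 149.6] 235
side [247.8 156.8] 164
side [255.5 177.2] 218
scene [302.1 120.1] 205
scene [339.3 138.4] 245
scene [262.7 155.5] 213
scene [296.2 178. ] 246
```

The hover view puts the real fingertips about 15–30 mm behind the stated TCP. I'll open, shift 2 mm in y, go 8 mm lower and close again, testing for a grip by width.

>>> drive_tool --rows '[[[0,0,0],[0,0,0],3.0],[[0,0,0],[0.03,0.2,0],3.0],[[0,0,0],[0.2,-0.03,-0.35],3.0],[[0,0,0],[0.2,-0.03,-0.35],3.0],[[0,0,0],[0,0,0],1.5],[[0,0,0],[0,0,0],0],[[0,0,0],[0,0,0],0],[[0,0,0],[0,0,0],0]]' --force 20

```text
clock: 7.5
position: [0.5965, 0.0575, 0.329]
ee_rot: [0.258, 0.096, 0.961, -0.012]
contact_force: [0.8, 1.0, -2.4]
width: 0.0103
gripper_force: 19.2
```

```bash
python3 -c "
from h import *
rep('UL')"
```

```text
th 0.052 tcp rel open bar mm [ -1.2   2.3 -11.2] h over bar -10.9 tilt [-0. -0.] F fl [-0.6  1.1 -2.4] M [ 0.24  0.31 -0.03] w 0.0103 g 19.2 t 7.50 [ 0.04 -0.    1.68 -0.11  0.95 -1.29]
```

Gripped, but at the bar's upper edge (width 10.3 mm). I'll open, go 9 mm deeper and grip firmly.

>>> drive_tool --rows '[[[0,0,0],[0,0,0],3.0],[[0,0,0],[0,0,0],3.0],[[0,0,0],[0.22,-0.03,-0.39],3.0],[[0,0,0],[0.22,-0.03,-0.39],3.0],[[0,0,0],[0,0,0],1.5],[[0,0,0],[0,0,0],0],[[0,0,0],[0,0,0],0],[[0,0,0],[0,0,0],0]]' --force 40

```text
clock: 8.5
position: [0.6009, 0.0569, 0.3213]
ee_rot: [0.259, 0.096, 0.961, -0.012]
contact_force: [0.8, 1.9, -2.4]
width: 0.011
gripper_force: 40.1
```

```bash
python3 -c "
from h import *
rep('UL')"
```

```text
th 0.051 tcp rel open bar mm [ -1.2   2.3 -20. ] h over bar -19.8 tilt [ 0. -0.] F fl [-0.7  2.  -2.3] M [0.21 0.39 0.01] w 0.0110 g 40.1 t 8.50 [ 0.04  0.01  1.69 -0.12  0.93 -1.29]
```

>>> drive_tool --rows '[[[0.0742,-0.011,-0.13],[0.037,-0.005,-0.065],0],[[0.0742,-0.011,-0.13],[0.037,-0.005,-0.065],0],[[0.0742,-0.011,-0.13],[0.037,-0.005,-0.065],0],[[0.0742,-0.011,-0.13],[0.037,-0.005,-0.065],0],[[0.0742,-0.011,-0.13],[0.037,-0.005,-0.065],0],[[0,0,0],[0,0,0],0],[[0,0,0],[0,0,0],0]]'

```text
clock: 9.38
position: [0.6026, 0.0565, 0.3181]
ee_rot: [0.245, 0.441, 0.86, 0.083]
contact_force: [-0.7, 2.8, -1.3]
width: 0.011
gripper_force: 40.2
```

```bash
python3 -c "
from h import *
rep('UL')"
```

```text
th 0.800 tcp rel open bar mm [ -1.3   2.3 -23.7] h over bar -19.7 tilt [-0.001 -0.001] F fl [-1.6  2.6 -0.6] M [0.3  0.59 0.02] w 0.0110 g 40.2 t 9.38 [ 0.04  0.01  1.69 -0.12  0.93 -0.54]
```

>>> drive_tool --rows '[[[0,0,0],[0,0,0],3.0],[[0,0,0],[0,0,0],3.0],[[0,0,0],[-0.99,0.15,1.73],3.0],[[0,0,0],[-0.99,0.15,1.73],3.0],[[-0.079,0.0117,0.1386],[-2.2,-1.9,-1.1],3.0],[[-0.079,0.0117,0.1386],[-2.2,-1.9,-1.1],3.0],[[-0.079,0.0117,0.1386],[-2.2,-1.9,-1.1],3.0],[[-0.079,0.0117,0.1386],[-2.2,-1.9,-1.1],3.0]]'

```text
clock: 10.38
position: [0.4946, -0.0174, 0.3091]
ee_rot: [0.26, 0.146, 0.955, 0.001]
contact_force: [0.4, -1.5, 0.8]
width: 0.03
gripper_force: 0.0
```

>>> drive_tool --rows '[[[-0.079,0.0117,0.1386],[-2.2,-1.9,-1.1],3.0],[[0,0,0],[0,0,0],3.0],[[0,0,0],[0,0,0],3.0]]'

```text
clock: 10.75
position: [0.4742, -0.0358, 0.2991]
ee_rot: [0.26, 0.073, 0.963, -0.019]
contact_force: [0.6, 0.0, 0.6]
width: 0.0301
gripper_force: 0.0
```

```bash
cat >> h.py <<'E'
C=C+RF(YAW)@[-.001,.002,0]
E
python3 - <<'E'
from h import *
rep('LR');delta(*tool(0.0,'LR',-.02))
im=eyes.get_image('wrist');cv2.imwrite('pics/w7.png',im[:,:,::-1])
c=eyes.get_calibration('wrist')
for b in blobs(im,80):
  r=cv2.minAreaRect(np.argwhere(b[2])[:,::-1].astype(np.float32));print(b[0].round(1),b[1],np.round(r[1],1),round(r[2],1))
for k in K: print(k,proj(c,tool(.8 if k=='UL' else .1,k)[0],True).round(1))
print(manip.get_state()['qpos'].round(2))
n='side';im=eyes.get_image(n);cv2.imwrite('pics/side7.png',im[:,:,::-1])
for n in('side','scene'): print(n,[(b[0].round(1),b[1]) for b in blobs(eyes.get_image(n),40)])
E
```

```text
th 0.004 tcp rel open bar mm [ 1.9  0.1 16.6] h over bar 16.6 tilt [ 0.003 -0.   ] F fl [0.8 0.1 0.2] M [0.03 0.22 0.02] w 0.0301 g 0.0 t 10.75 [-0.27 -0.21  1.93  0.08  0.9  -1.73]
cm [ 1.65 -0.25 -3.27] rot [-0.002  0.003  0.004]
[255.5 208.8] 1106 [70. 19.] 90.0
[410.7 207.1] 1450 [26.6 63.3] 19.7
UL [[382.5 326.9]]
UR [[255.8 338.5]]
LL [[411.  209.3]]
LR [[255.6 211.7]]
[-0.27 -0.21  1.93  0.08  0.9  -1.73]
side [(array([289.5, 133.1]), np.int32(149)), (array([302.7, 149.7]), np.int32(226)), (array([253., 155.]), np.int32(62)), (array([255.5, 177.1]), np.int32(216))]
scene [(array([302.6, 121. ]), np.int32(204)), (array([339.3, 138.5]), np.int32(245)), (array([262., 156.]), np.int32(194)), (array([296.2, 178. ]), np.int32(244))]
```

>>> drive_tool --rows '[[[0,0,0],[0.55,-0.083,-1.09],3.0],[[0,0,0],[0.55,-0.083,-1.09],3.0],[[0,0,0],[0.55,-0.083,-1.09],3.0],[[0,0,0],[0,0,0],3.0],[[0,0,0],[0,0,0],1.5],[[0,0,0],[0,0,0],0],[[0,0,0],[0,0,0],0],[[0,0,0],[0,0,0],0]]'

```text
clock: 11.95
position: [0.4897, -0.0381, 0.2656]
ee_rot: [0.259, 0.072, 0.963, -0.019]
contact_force: [0.7, 0.7, -0.8]
width: 0.0107
gripper_force: 41.6
```

```bash
python3 -c "
from h import *
rep('LR')"
```

```text
th 0.002 tcp rel open bar mm [ -1.3   0.2 -20.3] h over bar -20.3 tilt [0.001 0.   ] F fl [ 0.1  0.8 -1. ] M [ 0.2   0.23 -0.07] w 0.0107 g 41.6 t 11.95 [-0.27 -0.16  1.98  0.08  0.81 -1.73]
```

>>> drive_tool --rows '[[[0.0791,-0.0117,-0.1386],[0.04,-0.006,-0.069],0],[[0.0791,-0.0117,-0.1386],[0.04,-0.006,-0.069],0],[[0.0791,-0.0117,-0.1386],[0.04,-0.006,-0.069],0],[[0.0791,-0.0117,-0.1386],[0.04,-0.006,-0.069],0],[[0.0791,-0.0117,-0.1386],[0.04,-0.006,-0.069],0],[[0,0,0],[0,0,0],0],[[0,0,0],[0,0,0],0]]'

```text
clock: 12.82
position: [0.492, -0.0377, 0.2623]
ee_rot: [0.246, 0.441, 0.859, 0.084]
contact_force: [0.9, 5.1, 1.1]
width: 0.0106
gripper_force: 41.6
```

```bash
python3 -c "
from h import *
rep('LR')"
```

```text
th 0.800 tcp rel open bar mm [ -1.    0.9 -24.2] h over bar -20.2 tilt [0.001 0.001] F fl [0.7 5.1 0.9] M [ 0.96  0.05 -0.06] w 0.0106 g 41.6 t 12.82 [-0.26 -0.16  1.98  0.08  0.8  -0.93]
```

>>> drive_tool --rows '[[[0,0,0],[0,0,0],3.0],[[0,0,0],[0,0,0],3.0],[[0,0,0],[-0.94,0.14,1.65],3.0],[[0,0,0],[-0.94,0.14,1.65],3.0],[[-0.0767,0.0114,0.1342],[2.36,-0.35,1.375],3.0],[[-0.0767,0.0114,0.1342],[2.36,-0.35,1.375],3.0],[[-0.0767,0.0114,0.1342],[2.36,-0.35,1.375],3.0],[[-0.0767,0.0114,0.1342],[2.36,-0.35,1.375],3.0]]'

```text
clock: 13.82
position: [0.5678, -0.0503, 0.3501]
ee_rot: [0.259, 0.156, 0.953, 0.003]
contact_force: [0.5, -0.7, 0.4]
width: 0.0302
gripper_force: 0.0
```

>>> drive_tool --rows '[[[0,0,0],[0,0,0],3.0],[[0,0,0],[0,0,0],3.0]]'

```text
clock: 14.08
position: [0.566, -0.0496, 0.3485]
ee_rot: [0.258, 0.159, 0.953, 0.004]
contact_force: [-0.4, 0.3, 0.0]
width: 0.0299
gripper_force: 0.0
```

```bash
cat > look.py <<'E'
import sys
from h import *
k=sys.argv[1];th=float(sys.argv[2])
rep(k);delta(*tool(th,k,-.02))
c=eyes.get_calibration('wrist');im=eyes.get_image('wrist');cv2.imwrite(f'pics/l_{k}_{sys.argv[2]}.png',im[:,:,::-1])
m=orange(im)
for kk in K:
    u=proj(c,tool(th,kk)[0],True)[0]
    b=[x for x in blobs(im,80) if np.hypot(*(x[0]-u))<45]
    for x in b:
        p=np.argwhere(x[2])[:,::-1].astype(float);w,v=np.linalg.eigh(np.cov(p.T));a=v[:,1]*np.sign(v[1,1]);print(kk,x[0].round(1),x[1],'pred',u.round(1),'axis ang %.2f'%np.arctan2(-a[0],a[1]))
print('fit',fitknobs(c,im,[k],x0=[0,0,th]))
E
python3 look.py UR 0.18
```

```text
th 0.184 tcp rel open bar mm [-3.  -0.1 13. ] h over bar 13.9 tilt [-0.002 -0.001] F fl [-0.4  0.2  0.2] M [-0.02  0.25  0.03] w 0.0299 g 0.0 t 14.07 [-0.24 -0.07  1.7   0.05  1.   -1.5 ]
cm [ 1.94 -0.28 -2.79] rot [-0.002 -0.002  0.004]
UL [412.9 187.5] 1462 pred [414.9 190.3] axis ang 0.71
UR [256.6 216.8] 1035 pred [257.  220.6] axis ang -0.02
LL [393.7  28.4] 1413 pred [395.3  26.7] axis ang 0.05
LR [224.6  46.3] 1475 pred [223.3  46. ] axis ang 0.61
fit (array([0.172, 0.001, 0.147]), 415, 1035.0)
```

>>> drive_tool --rows '[[[0,0,0],[0.647,-0.093,-0.93],3.0],[[0,0,0],[0.647,-0.093,-0.93],3.0],[[0,0,0],[0.647,-0.093,-0.93],3.0],[[0,0,0],[0,0,0],3.0],[[0,0,0],[0,0,0],1.5],[[0,0,0],[0,0,0],0],[[0,0,0],[0,0,0],0],[[0,0,0],[0,0,0],0]]'

```text
clock: 15.12
position: [0.5867, -0.0525, 0.3221]
ee_rot: [0.259, 0.158, 0.953, 0.004]
contact_force: [0.7, -0.2, -0.4]
width: 0.0106
gripper_force: 41.3
```

>>> drive_tool --rows '[[[0.0767,-0.0114,-0.1342],[0.039,-0.006,-0.067],0],[[0.0767,-0.0114,-0.1342],[0.039,-0.006,-0.067],0],[[0.0767,-0.0114,-0.1342],[0.039,-0.006,-0.067],0],[[0.0767,-0.0114,-0.1342],[0.039,-0.006,-0.067],0],[[0,0,0],[0,0,0],0],[[0,0,0],[0,0,0],0]]'

```text
clock: 15.88
position: [0.5877, -0.0535, 0.3191]
ee_rot: [0.245, 0.441, 0.86, 0.082]
contact_force: [-2.9, -4.3, 0.0]
width: 0.0108
gripper_force: 41.6
```

```bash
python3 -c "
from h import *
rep('UR')"
```

```text
th 0.799 tcp rel open bar mm [  1.4  -0.8 -23.4] h over bar -19.4 tilt [-0.    -0.002] F fl [-1.9 -4.7  1.1] M [-0.89  0.55 -0.07] w 0.0108 g 41.6 t 15.88 [-0.24 -0.03  1.73  0.05  0.92 -0.88]
```

>>> drive_tool --rows '[[[0,0,0],[0,0,0],3.0],[[0,0,0],[0,0,0],3.0],[[0,0,0],[-0.99,0.14,1.7],3.0],[[0,0,0],[-0.99,0.14,1.7],3.0],[[-0.068,0.0101,0.119],[-1.95,3.07,-1.375],3.0],[[-0.068,0.0101,0.119],[-1.95,3.07,-1.375],3.0],[[-0.068,0.0101,0.119],[-1.95,3.07,-1.375],3.0],[[-0.068,0.0101,0.119],[-1.95,3.07,-1.375],3.0]]'

```text
clock: 16.88
position: [0.4899, 0.0743, 0.2982]
ee_rot: [0.259, 0.19, 0.947, 0.014]
contact_force: [-0.2, -0.0, -0.2]
width: 0.03
gripper_force: 0.0
```

>>> drive_tool --rows '[[[0,0,0],[0,0,0],3.0],[[0,0,0],[0,0,0],3.0]]'

```text
clock: 17.12
position: [0.4911, 0.0733, 0.299]
ee_rot: [0.259, 0.192, 0.946, 0.014]
contact_force: [-0.2, 0.3, 0.5]
width: 0.0299
gripper_force: 0.0
```

```bash
python3 look.py LL 0.25
```

```text
th 0.253 tcp rel open bar mm [ 2.5  0.5 16.2] h over bar 17.4 tilt [0.002 0.   ] F fl [0.1 0.2 0.6] M [ 0.05  0.21 -0.  ] w 0.0299 g 0.0 t 17.12 [ 0.11 -0.15  1.89 -0.16  0.9  -1.  ]
cm [ 1.63 -0.29 -3.37] rot [-0.001  0.002  0.002]
LL [252.9 205.4] 962 pred [254.2 210.8] axis ang -0.00
LR [112.8 239.7] 837 pred [109.3 244.1] axis ang 0.42
fit (array([ 0.146, -0.038,  0.226]), 455, 962.0)
```

Aligned at about 0.25 rad. Grip and turn to 0.8.

>>> drive_tool --rows '[[[0,0,0],[0.543,-0.1,-1.123],3.0],[[0,0,0],[0.543,-0.1,-1.123],3.0],[[0,0,0],[0.543,-0.1,-1.123],3.0],[[0,0,0],[0,0,0],3.0],[[0,0,0],[0,0,0],1.5],[[0,0,0],[0,0,0],0],[[0,0,0],[0,0,0],0],[[0,0,0],[0,0,0],0]]'

```text
clock: 18.18
position: [0.507, 0.0704, 0.2649]
ee_rot: [0.259, 0.192, 0.947, 0.014]
contact_force: [2.8, 2.6, -2.1]
width: 0.0109
gripper_force: 41.5
```

>>> drive_tool --rows '[[[0.068,-0.0101,-0.119],[0.034,-0.005,-0.06],0],[[0.068,-0.0101,-0.119],[0.034,-0.005,-0.06],0],[[0.068,-0.0101,-0.119],[0.034,-0.005,-0.06],0],[[0.068,-0.0101,-0.119],[0.034,-0.005,-0.06],0],[[0,0,0],[0,0,0],0],[[0,0,0],[0,0,0],0]]'

```text
clock: 18.92
position: [0.5084, 0.0703, 0.2625]
ee_rot: [0.246, 0.441, 0.859, 0.084]
contact_force: [2.2, 4.1, -1.5]
width: 0.0105
gripper_force: 41.6
```

```bash
python3 -c "
from h import *
rep('LL')"
```

```text
th 0.801 tcp rel open bar mm [ -0.6   0.1 -24.2] h over bar -20.2 tilt [0.001 0.001] F fl [ 0.6  4.4 -2. ] M [ 0.85  0.18 -0.  ] w 0.0105 g 41.6 t 18.93 [ 0.09 -0.1   1.94 -0.16  0.8  -0.45]
```

Round one is done. Round two, UL first.

>>> drive_tool --rows '[[[0,0,0],[0,0,0],3.0],[[0,0,0],[0,0,0],3.0],[[0,0,0],[-0.94,0.14,1.65],3.0],[[0,0,0],[-0.94,0.14,1.65],3.0],[[0,0,0],[3.14,-0.47,1.83],3.0],[[0,0,0],[3.14,-0.47,1.83],3.0],[[0,0,0],[3.14,-0.47,1.83],3.0],[[0,0,0],[0,0,0],3.0]]'

```text
clock: 19.92
position: [0.5859, 0.0575, 0.3516]
ee_rot: [0.247, 0.442, 0.859, 0.083]
contact_force: [0.1, -0.1, 0.1]
width: 0.03
gripper_force: 0.0
```

>>> drive_tool --rows '[[[0,0,0],[0,0,0],3.0]]'

```text
clock: 20.05
position: [0.5823, 0.0581, 0.3488]
ee_rot: [0.244, 0.442, 0.859, 0.082]
contact_force: [-0.0, 0.1, 0.4]
width: 0.03
gripper_force: 0.0
```

```bash
python3 look.py UL 0.8
```

```text
th 0.802 tcp rel open bar mm [-2.5 -1.1 13.1] h over bar 17.1 tilt [-0.002 -0.001] F fl [0.1 0.1 0.3] M [-0.03  0.29  0.01] w 0.0300 g 0.0 t 20.05 [ 0.04 -0.03  1.66 -0.11  1.01 -0.54]
cm [ 2.07 -0.19 -3.09] rot [-0.    -0.002  0.002]
UL [258.5 209.1] 803 pred [259.4 215.6] axis ang 0.05
LL [135.3  97. ] 1334 pred [134.6  99.1] axis ang -0.08
LR [ 57.8 211.5] 1084 pred [ 56.2 214.3] axis ang -0.25
fit (array([ 0.114, -0.101,  0.802]), 605, 809.0)
```

>>> drive_tool --rows '[[[0,0,0],[0.69,-0.063,-1.03],3.0],[[0,0,0],[0.69,-0.063,-1.03],3.0],[[0,0,0],[0.69,-0.063,-1.03],3.0],[[0,0,0],[0,0,0],3.0],[[0,0,0],[0,0,0],1.5],[[0,0,0],[0,0,0],0],[[0,0,0],[0,0,0],0],[[0,0,0],[0,0,0],0]]'

```text
clock: 21.1
position: [0.6033, 0.0559, 0.3188]
ee_rot: [0.245, 0.442, 0.859, 0.082]
contact_force: [-4.5, -3.4, -0.0]
width: 0.0107
gripper_force: 41.1
```

>>> drive_tool --rows '[[[0.0831,-0.0123,-0.1455],[0.04,-0.006,-0.069],0],[[0.0831,-0.0123,-0.1455],[0.04,-0.006,-0.069],0],[[0.0831,-0.0123,-0.1455],[0.04,-0.006,-0.069],0],[[0.0831,-0.0123,-0.1455],[0.04,-0.006,-0.069],0],[[0.0831,-0.0123,-0.1455],[0.04,-0.006,-0.069],0],[[0,0,0],[0,0,0],0],[[0,0,0],[0,0,0],0]]'

```text
clock: 21.98
position: [0.6044, 0.0553, 0.315]
ee_rot: [0.19, 0.753, 0.606, 0.173]
contact_force: [-6.0, -3.7, 1.1]
width: 0.0109
gripper_force: 42.7
```

```bash
python3 -c "
from h import *
rep('UL')"
```

```text
th 1.639 tcp rel open bar mm [ -0.2  -0.7 -27.3] h over bar -19.1 tilt [-0.003 -0.003] F fl [-4.1 -4.5  3.7] M [-0.88  1.    0.68] w 0.0109 g 42.7 t 21.98 [ 0.04  0.01  1.69 -0.12  0.92  0.3 ]
```

Stop reached (moment 0.68 N m). On to LR.

>>> drive_tool --rows '[[[0,0,0],[0,0,0],3.0],[[0,0,0],[0,0,0],3.0],[[0,0,0],[-0.99,0.15,1.73],3.0],[[0,0,0],[-0.99,0.15,1.73],3.0],[[-0.083,0.0123,0.1455],[-2.2,-1.9,-1.1],3.0],[[-0.083,0.0123,0.1455],[-2.2,-1.9,-1.1],3.0],[[-0.083,0.0123,0.1455],[-2.2,-1.9,-1.1],3.0],[[-0.083,0.0123,0.1455],[-2.2,-1.9,-1.1],3.0]]'

```text
clock: 22.98
position: [0.4984, -0.0169, 0.3067]
ee_rot: [0.238, 0.51, 0.82, 0.103]
contact_force: [0.3, 0.1, 1.0]
width: 0.0301
gripper_force: 0.0
```

>>> drive_tool --rows '[[[-0.083,0.0123,0.1455],[-2.2,-1.9,-1.1],3.0],[[0,0,0],[0,0,0],3.0],[[0,0,0],[0,0,0],3.0]]'

```text
clock: 23.35
position: [0.4777, -0.0357, 0.2965]
ee_rot: [0.246, 0.443, 0.858, 0.084]
contact_force: [-0.1, -0.2, -0.3]
width: 0.0302
gripper_force: 0.0
```

```bash
python3 look.py LR 0.8
```

```text
th 0.805 tcp rel open bar mm [ 3.6  0.7 12.7] h over bar 16.7 tilt [ 0.003 -0.   ] F fl [-0.2 -0.2 -0.2] M [-0.01  0.18 -0.01] w 0.0302 g 0.0 t 23.35 [-0.27 -0.21  1.93  0.08  0.9  -0.92]
cm [ 1.49 -0.29 -3.36] rot [-0.002  0.003  0.004]
UL [453.3 201.8] 1272 pred [456.4 204.2] axis ang 0.82
LL [371.2  87.9] 1554 pred [372.1  89.9] axis ang 0.07
LR [250.2 209. ] 1125 pred [250.4 211.4] axis ang -0.01
fit (array([ 0.146, -0.148,  0.788]), 307, 1125.0)
```

>>> drive_tool --rows '[[[0,0,0],[0.497,-0.097,-1.12],3.0],[[0,0,0],[0.497,-0.097,-1.12],3.0],[[0,0,0],[0.497,-0.097,-1.12],3.0],[[0,0,0],[0,0,0],3.0],[[0,0,0],[0,0,0],1.5],[[0,0,0],[0,0,0],0],[[0,0,0],[0,0,0],0],[[0,0,0],[0,0,0],0]]'

```text
clock: 24.4
position: [0.4921, -0.0381, 0.2624]
ee_rot: [0.246, 0.442, 0.859, 0.084]
contact_force: [3.8, 4.0, -1.9]
width: 0.0107
gripper_force: 41.6
```

>>> drive_tool --rows '[[[0.0831,-0.0123,-0.1455],[0.04,-0.006,-0.069],0],[[0.0831,-0.0123,-0.1455],[0.04,-0.006,-0.069],0],[[0.0831,-0.0123,-0.1455],[0.04,-0.006,-0.069],0],[[0.0831,-0.0123,-0.1455],[0.04,-0.006,-0.069],0],[[0.0831,-0.0123,-0.1455],[0.04,-0.006,-0.069],0],[[0,0,0],[0,0,0],0],[[0,0,0],[0,0,0],0]]'

```text
clock: 25.28
position: [0.4945, -0.0381, 0.2593]
ee_rot: [0.19, 0.753, 0.605, 0.177]
contact_force: [5.9, 6.3, -1.8]
width: 0.0107
gripper_force: 43.4
```

```bash
python3 -c "
from h import *
rep('LR')"
```

```text
th 1.641 tcp rel open bar mm [ -0.3   0.8 -28. ] h over bar -19.8 tilt [0.003 0.002] F fl [ 3.3  7.1 -4. ] M [ 1.12 -0.1   0.65] w 0.0107 g 43.4 t 25.27 [-0.27 -0.15  1.99  0.09  0.79 -0.09]
```

At the stop. Next UR.

>>> drive_tool --rows '[[[0,0,0],[0,0,0],3.0],[[0,0,0],[0,0,0],3.0],[[0,0,0],[-0.94,0.14,1.65],3.0],[[0,0,0],[-0.94,0.14,1.65],3.0],[[-0.083,0.0123,0.1455],[1.9,-0.28,1.1],3.0],[[-0.083,0.0123,0.1455],[1.9,-0.28,1.1],3.0],[[-0.083,0.0123,0.1455],[1.9,-0.28,1.1],3.0],[[-0.083,0.0123,0.1455],[1.9,-0.28,1.1],3.0]]'

```text
clock: 26.28
position: [0.5507, -0.0478, 0.3356]
ee_rot: [0.237, 0.51, 0.82, 0.103]
contact_force: [-0.4, -0.4, -0.6]
width: 0.03
gripper_force: 0.0
```

>>> drive_tool --rows '[[[-0.083,0.0123,0.1455],[1.9,-0.28,1.1],3.0],[[0,0,0],[0,0,0],3.0],[[0,0,0],[0,0,0],3.0]]'

```text
clock: 26.65
position: [0.5683, -0.0501, 0.3452]
ee_rot: [0.244, 0.443, 0.859, 0.083]
contact_force: [0.2, -0.7, -0.0]
width: 0.0299
gripper_force: 0.0
```

```bash
python3 look.py UR 0.8
```

```text
th 0.805 tcp rel open bar mm [-2.6 -0.2  9. ] h over bar 13.0 tilt [-0.002  0.   ] F fl [ 0.2 -0.6 -0.2] M [-0.03  0.22  0.04] w 0.0299 g 0.0 t 26.65 [-0.24 -0.07  1.7   0.06  0.99 -0.88]
cm [ 1.86 -0.25 -2.73] rot [-0.003 -0.002  0.004]
UL [375.   95.6] 957 pred [381.7  96.2] axis ang 0.79
UR [257.5 213.5] 890 pred [258.5 218.9] axis ang 0.05
LL [253.7   3.5] 139 pred [253.9 -27.4] axis ang -1.57
LR [135.4 100.4] 1416 pred [130.9 100.7] axis ang 0.69
fit (array([ 0.13 , -0.082,  0.793]), 578, 890.0)
```

>>> drive_tool --rows '[[[0,0,0],[0.62,-0.083,-0.91],3.0],[[0,0,0],[0.62,-0.083,-0.91],3.0],[[0,0,0],[0.62,-0.083,-0.91],3.0],[[0,0,0],[0,0,0],3.0],[[0,0,0],[0,0,0],1.5],[[0,0,0],[0,0,0],0],[[0,0,0],[0,0,0],0],[[0,0,0],[0,0,0],0]]'

```text
clock: 27.7
position: [0.5876, -0.053, 0.3189]
ee_rot: [0.245, 0.442, 0.859, 0.083]
contact_force: [-2.3, -3.4, -0.0]
width: 0.0105
gripper_force: 41.3
```

>>> drive_tool --rows '[[[0.0831,-0.0123,-0.1455],[0.04,-0.006,-0.069],0],[[0.0831,-0.0123,-0.1455],[0.04,-0.006,-0.069],0],[[0.0831,-0.0123,-0.1455],[0.04,-0.006,-0.069],0],[[0.0831,-0.0123,-0.1455],[0.04,-0.006,-0.069],0],[[0.0831,-0.0123,-0.1455],[0.04,-0.006,-0.069],0],[[0,0,0],[0,0,0],0],[[0,0,0],[0,0,0],0]]'

```text
clock: 28.58
position: [0.5886, -0.0537, 0.3148]
ee_rot: [0.19, 0.753, 0.605, 0.174]
contact_force: [-6.1, -3.0, 1.6]
width: 0.0105
gripper_force: 42.9
```

```bash
python3 -c "
from h import *
rep('UR')"
```

```text
th 1.640 tcp rel open bar mm [  0.1  -0.8 -27.6] h over bar -19.4 tilt [-0.003 -0.002] F fl [-4.1 -3.9  4.2] M [-0.82  0.86  0.64] w 0.0105 g 42.9 t 28.57 [-0.24 -0.02  1.73  0.05  0.91 -0.04]
```

At the stop. Last is LL.

>>> drive_tool --rows '[[[0,0,0],[0,0,0],3.0],[[0,0,0],[0,0,0],3.0],[[0,0,0],[-0.99,0.14,1.7],3.0],[[0,0,0],[-0.99,0.14,1.7],3.0],[[-0.083,0.0123,0.1455],[-1.56,2.46,-1.1],3.0],[[-0.083,0.0123,0.1455],[-1.56,2.46,-1.1],3.0],[[-0.083,0.0123,0.1455],[-1.56,2.46,-1.1],3.0],[[-0.083,0.0123,0.1455],[-1.56,2.46,-1.1],3.0]]'

```text
clock: 29.58
position: [0.5078, 0.0494, 0.3057]
ee_rot: [0.238, 0.51, 0.82, 0.104]
contact_force: [-0.4, 0.8, 0.2]
width: 0.0303
gripper_force: 0.0
```

>>> drive_tool --rows '[[[-0.083,0.0123,0.1455],[-1.56,2.46,-1.1],3.0],[[0,0,0],[0,0,0],3.0],[[0,0,0],[0,0,0],3.0]]'

```text
clock: 29.95
position: [0.4933, 0.0729, 0.2955]
ee_rot: [0.246, 0.442, 0.859, 0.084]
contact_force: [0.4, -0.7, 0.8]
width: 0.0299
gripper_force: 0.0
```

```bash
python3 look.py LL 0.8
```

```text
th 0.804 tcp rel open bar mm [ 2.6  0.5 12. ] h over bar 16.0 tilt [0.002 0.001] F fl [ 0.8 -0.6  0.4] M [ 0.03  0.24 -0.01] w 0.0299 g 0.0 t 29.95 [ 0.1  -0.15  1.89 -0.16  0.89 -0.45]
cm [ 1.55 -0.28 -3.25] rot [-0.003  0.002  0.003]
LL [250.8 207.9] 1041 pred [251.8 212.6] axis ang 0.02
fit (array([ 0.076, -0.125,  0.815]), 390, 1041.0)
```

>>> drive_tool --rows '[[[0,0,0],[0.517,-0.093,-1.083],3.0],[[0,0,0],[0.517,-0.093,-1.083],3.0],[[0,0,0],[0.517,-0.093,-1.083],3.0],[[0,0,0],[0,0,0],3.0],[[0,0,0],[0,0,0],1.5],[[0,0,0],[0,0,0],0],[[0,0,0],[0,0,0],0],[[0,0,0],[0,0,0],0]]'

```text
clock: 31.0
position: [0.5083, 0.0704, 0.2626]
ee_rot: [0.245, 0.442, 0.859, 0.084]
contact_force: [3.0, 1.5, -1.1]
width: 0.0109
gripper_force: 41.6
```

>>> drive_tool --rows '[[[0.0831,-0.0123,-0.1455],[0.04,-0.006,-0.069],0],[[0.0831,-0.0123,-0.1455],[0.04,-0.006,-0.069],0],[[0.0831,-0.0123,-0.1455],[0.04,-0.006,-0.069],0],[[0.0831,-0.0123,-0.1455],[0.04,-0.006,-0.069],0],[[0.0831,-0.0123,-0.1455],[0.04,-0.006,-0.069],0],[[0,0,0],[0,0,0],0],[[0,0,0],[0,0,0],0]]'

```text
clock: 31.88
position: [0.5103, 0.0702, 0.2592]
ee_rot: [0.19, 0.752, 0.605, 0.177]
contact_force: [3.4, 3.9, 1.0]
width: 0.0103
gripper_force: 43.4
```

```bash
python3 -c "
from h import *
rep('LL')"
```

```text
th 1.640 tcp rel open bar mm [ -0.5   0.3 -28. ] h over bar -19.8 tilt [0.002 0.002] F fl [ 2.9  4.4 -0.6] M [ 0.78 -0.02  0.66] w 0.0103 g 43.4 t 31.88 [ 0.09 -0.1   1.94 -0.16  0.79  0.39]
```

>>> drive_tool --rows '[[[0,0,0],[0,0,0],3.0],[[0,0,0],[0,0,0],3.0],[[0,0,0],[-0.99,0.14,1.7],3.0],[[0,0,0],[-1.5,0.2,2.6],3.0],[[0,0,0],[-0.5,0,5],3.0],[[0,0,0],[-0.5,0,5],3.0],[[0,0,0],[-0.5,0,5],3.0],[[0,0,0],[0,0,0],3.0]]'

```text
clock: 32.88
position: [0.471, 0.0729, 0.457]
ee_rot: [0.192, 0.753, 0.603, 0.18]
contact_force: [-0.5, 0.5, -1.0]
width: 0.0298
gripper_force: 0.0
```

Run:
```python
from h import *
im=eyes.get_image('wrist');b=eyes.get_image('side')[100:280,160:340];c=eyes.get_image('scene')[80:260,180:360]
o=np.vstack([np.hstack([cv2.resize(x,(360,360),interpolation=cv2.INTER_CUBIC) for x in(b,c)])])
o=np.vstack([o,cv2.resize(im[40:294,:],(720,240*254*720//(254*720)),interpolation=cv2.INTER_AREA)])
cv2.imwrite('pics/final.png',o[:,:,::-1]);print(manip.get_state()['contact_force'],o.shape)
```

```text
[ 0.62922975 -0.10361388  0.18220318] (600, 720, 3)
```

View pics/final.png

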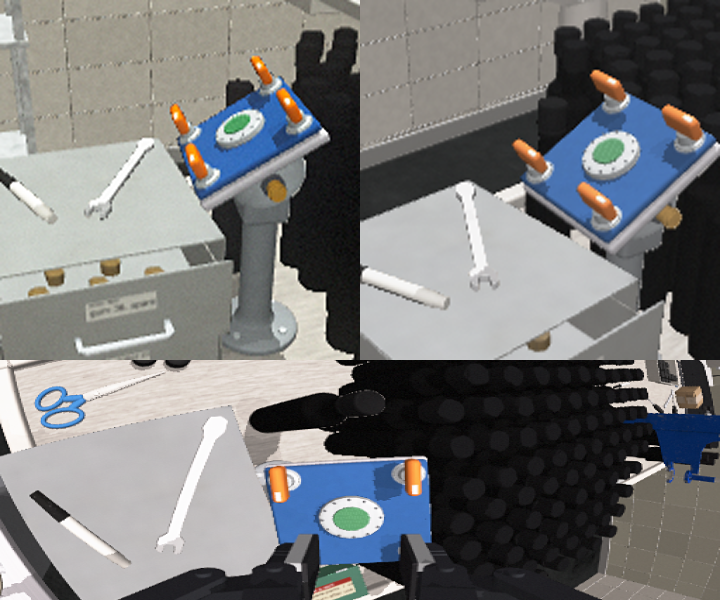

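The side and scene views show all four bars turned a quarter turn and parallel, with the cover seated level. The spanner and bottle are undisturbed and the gripper is clear. Handing in.

```bash
python3 -c "
from rig import job
print(job.sign_off())"
```

```text
the job is handed in; nothing more can be done
None
```

I tightened all four knobs crosswise in two rounds until each met its stop; the cover looks level and seated in the last pictures, the spanner and bottle look unmoved (I did not check the cap there), and I handed the job in at about 33 s of the 72 s; no verdict came back.

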